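# Put the steel utensils back in their drawer trays

### The arm

A 6-joint arm with a two-finger parallel gripper is mounted at the origin on the work surface. World frame = base frame: x ahead of the robot, y to its left, z up, the work surface at z = 0. Lengths are in m, angles in rad, forces in N, time in s.
With the tool pointing down it reaches from about 0.25 to 0.725 m from the base axis. Payload 9.7 kg.
Tool frame: the origin (TCP) lies on the centre line of the jaws, within the pads' length; the fingertips stand ahead of it and the grasp point (between the pads) lies 3 mm ahead of it (tip_reach is the z of the fingertips in the tool frame, in m); z points along the fingers, y is the line along which they close (so a half turn about z gives the same grasp; the last joint's range is limited). The gripper opens to 85 mm and grips with 20 to 120 N. Pads are 22 mm wide; open, the fingers measure 114 mm over their backs; the gripper's body (76 mm by 85 mm) begins 54 mm behind the grasp point. The pads swing forward as they close: fully open they stand 13 mm farther back than shut.
Start: joints at [0, 0.087, 0.176, 1.66, 0, 1.571], TCP at [0.55, -0, 0.253] pointing down, gripper open.
Joint ranges: [-3.13, 3.13], [-0.85, 1.81], [-1.15, 1.24], [-2.2, 2.28], [-1.44, 1.52], [-3.14, 3.14]. Speed limits (rad/s): [2.22, 2.22, 2.57, 3.14, 3.14, 3.14].

### API

Orientations are given as a unit quaternion [w, x, y, z].
In Python, from plant import * gives the robot as it stands.
- The arm moves only by the tool apply_moves, never from a script. Its argument "rows" is a list of rows, each an object with "hand": the gripper command: -1 is shut, 1 is fully open, values between are in proportion; "translation": the shift along the world's x, y, z in mm, a list of three; "turn": the turn about the world's z in rad. In form: [{"hand": hand, "translation": [x, y, z], "turn": turn}, ...]. A call has 1 to 20 rows; each row shifts and turns the commanded pose from where the row before left it; what a row does not reach is not made up. A row lasts 1/10 s, in which the tool goes at most 50 mm and 8.59 degrees, less where a joint would pass 70% of its speed; a pose out of reach is approached as far as the arm can. A call with a gripper value outside its range is refused whole. The fingers move at their own pace and stop on an object; "newtons" is the grip in N (left out, the last holds). Time passes only in rows, so rows that do not move let the fingers close. It gives the time, the measured TCP pose, the force, the opening and the grip force at its end, in the units of the state.
- read_state(): the state, without advancing time (a new reading comes with each control period).
- capture(name): name is "scene" or "side" or "wrist"; returns the picture (400x640x3 uint8, blue, green, red); there is no depth.
- camera_info(name): a dict with "fovy" (degrees; the focal length in pixels is half the picture's height over the tangent of half this angle, whatever the lens; pixels are square), "cx", "cy" (the principal point, pixels), "k1" (the pictures are not rectified: a ray, as slopes to the right and down, at radius r is drawn at 1 + k1 r^2 times it, then the intrinsics apply), "R" (3x3) and "t" (3): a world point X has camera coordinates R X + t. Camera axes: x right, y down, z forward; pixel columns grow to the right and rows downward; lengths in m; the calibration is good to about 2 mm. A picture is of the moment at which its call begins: read the wrist's pose just before it. camera_info takes no time and is no camera call; for the wrist camera it gives the pose at the moment of the call.
- sign_off(): hands the job in; it is judged then, once.
The state is a dict: "t": time; "joints": joint angles; "joint_vel": joint speeds; "joint_efforts": joint torques, N m; "tool_pos": TCP position; "tool_rot": TCP orientation; "contact_force": force on the tool from outside, world axes, zero at the start; "moment": the same for the moment, N m; "gripper_width": finger opening in m; "grasp_force": force on a finger pad.
Only numpy, scipy, OpenCV 4.12 (cv2) and the standard library are available. Lean on these libraries where they do the work, as an engineer would, in place of code of your own. Each camera call takes 0.05 s, during which the arm holds its last target. There are 200 camera calls.

### The job

Put the four steel utensils lying on the kitchen worktop (pizza wheel, scraper, peeler, bottle opener) away, each in the drawer tray whose cut-out has its shape, head in the head recess, handle in the slot, lying flat on the bottom of the cut-out. Leave the wooden spoon and the pastry brush where they are.

Things in the scene. Friction and masses are not known exactly. Their poses are not given: they have to be found in the camera images.
- pizza_wheel: Loose, lying flat, 100-210 g (sizes in mm). Steel bar handle x -62 to +18, 18 wide, 16 high; origin on its underside at the grip point near the balance point, +x towards the head. Head: round disc, 60 diameter, 5 thick, centred at x +43.
- scraper: Loose, lying flat, 100-210 g (sizes in mm). Steel bar handle x -62 to +18, 18 wide, 16 high; origin on its underside at the grip point near the balance point, +x towards the head. Head: flat rectangular blade x 28 to 70, 76 wide, 5 thick: the widest head.
- peeler: Loose, lying flat, 100-210 g (sizes in mm). Steel bar handle x -62 to +18, 18 wide, 16 high; origin on its underside at the grip point near the balance point, +x towards the head. Head: open rectangular frame x 16 to 68, 56 wide, 10 high, with an empty window 33 x 40 (Y-peeler).
- opener: Loose, lying flat, 100-210 g (sizes in mm). Steel bar handle x -62 to +18, 18 wide, 16 high; origin on its underside at the grip point near the balance point, +x towards the head. Head: small ring, 36 outer diameter, 8 thick, centred at x +36 (bottle opener): the smallest head.
- pizza_tray: Fixed wooden tray (mm), x -77 to +85, 106 wide, 14 high; green felt floor at height 3. Handle slot x -69 to -24, 30 wide; x -24 to +20 is a finger notch open over the full width; from x 20 head recess, 60 long, 74 wide, its far corners cut off (for the pizza wheel). Origin on the underside; a seated utensil has the tray's x, y and yaw, its origin 3 higher.
- scraper_tray: Fixed wooden tray (mm), x -77 to +85, 106 wide, 14 high; green felt floor at height 3. Handle slot x -69 to -24, 30 wide; x -24 to +20 is a finger notch open over the full width; from x 20 head recess, 57 long, 90 wide, the widest (for the scraper). Origin on the underside; a seated utensil has the tray's x, y and yaw, its origin 3 higher.
- peeler_tray: Fixed wooden tray (mm), x -77 to +85, 106 wide, 14 high; green felt floor at height 3. Handle slot x -69 to -24, 30 wide; x -24 to +20 is a finger notch open over the full width; from x 20 head recess, 55 long, 70 wide, with an island 20 x 26 at x +44.5 that enters the peeler's window. Origin on the underside; a seated utensil has the tray's x, y and yaw, its origin 3 higher.
- opener_tray: Fixed wooden tray (mm), x -77 to +85, 106 wide, 14 high; green felt floor at height 3. Handle slot x -69 to -24, 30 wide; x -24 to +20 is a finger notch open over the full width; from x 20 head recess, 41 long, 50 wide, the narrowest (for the bottle opener). Origin on the underside; a seated utensil has the tray's x, y and yaw, its origin 3 higher.
- wooden_spoon: Loose wooden spoon, 160 mm long along its x axis, origin under its middle; a bystander to be left where it lies.
- pastry_brush: Loose wooden-handled pastry brush, 155 mm long along its x axis, origin under its middle; a bystander to be left where it lies.
Not all that is in view belongs to the job. What is shaped like the pizza_tray but blue or purple is not meant.

How it is judged:
By the outcome, as a careful person would: the job done as asked, in the order asked, and still so for the second after the job is handed in, with the robot touching nothing.
It also fails if it takes over 93 s, if anything falls off the work surface, if the arm or the gripper's body presses on something with over 40 N, if the wrist force passes 120 N, or if a joint passes its speed limit or range.

## Working session

There is one attempt and no reset: what is moved stays moved. The work goes in short steps, Python scripts to look and compute and a tool call to move; the robot and the scene stay as the last step left them, time stands still between calls to the robot, and variables do not carry over. Pictures are saved under pics/ and viewed, at most 14 in all, crops included, and the job is handed in when it is done.

Besides the shell and the picture viewer there is one more tool, called after "Request:" as name([rows], argument=value, ...), one row to a line, values as JSON. apply_moves: Moves the arm, as the interface text tells. Its arguments: {"type":"object","properties":{"rows":{"type":"array","items":{"type":"object","properties":{"hand":{"type":"number"},"translation":{"type":"array","items":{"type":"number"}},"turn":{"type":"number"}}}},"newtons":{"type":"number"}},"required":["rows"]}

```bash
mkdir -p pics; ls; python3 - <<'E'
from plant import *
import cv2
for n in("scene","side","wrist"):
    cv2.imwrite(f"pics/{n}0.png",capture(n)); i=camera_info(n); print(n,i)
print(read_state())
E
```

```text
pics
scene {'fovy': 42.43906961517258, 'cx': 319.52993338179806, 'cy': 199.03060145066368, 'k1': 0.033411948373878377, 'R': array([[-0.30755989,  0.95152757, -0.00148238],
       [ 0.81758327,  0.26346777, -0.51199838],
       [-0.48679001, -0.15868214, -0.85898514]]), 't': array([ 0.04184923, -0.33987343,  1.81820652])}
side {'fovy': 52.165930626923924, 'cx': 325.6973579000698, 'cy': 199.20505698851687, 'k1': -0.10828072943405298, 'R': array([[ 0.74573971, -0.66609347, -0.01384818],
       [-0.34616716, -0.36963202, -0.86228793],
       [ 0.56924563,  0.64783613, -0.50622896]]), 't': array([-0.27998586,  0.23126511,  1.0233536 ])}
wrist {'fovy': 67.95079638294656, 'cx': 319.3659850155977, 'cy': 200.41738587474225, 'k1': 0.005276119676437437, 'R': array([[ 9.99997950e-01,  1.81219547e-03, -9.03091003e-04],
       [ 1.98847880e-03, -9.63033319e-01,  2.69374966e-01],
       [-3.81546633e-04, -2.69376209e-01, -9.63034949e-01]]), 't': array([-0.54989871, -0.03514549,  0.37878757])}
{'t': 0.15, 'joints': array([-1.45281902e-05,  8.72904830e-02,  1.75343021e-01,  1.65983475e+00,
        1.52727122e-05,  1.57077982e+00]), 'joint_vel': array([ 1.10832106e-03, -9.74278069e-04,  2.48610656e-03, -6.87814531e-04,
        5.38328092e-05, -1.56717152e-03]), 'joint_efforts': array([-3.04631758e-03, -5.20762289e+01,  4.65044117e+01,  1.38444663e-02,
       -2.16874664e-04, -1.82086734e-05]), 'tool_pos': array([ 5.49838144e-01, -3.97142983e-06,  2.52783504e-01]), 'tool_rot': array([-3.53968444e-04,  7.07105998e-01,  7.07107392e-01, -3.43158189e-04]), 'contact_force': array([-0.51212712, -0.89882248,  0.61056998]), 'moment': array([-0.03009043, -0.01267742,  0.03195196]), 'grasp_force': 0.0, 'gripper_width': 0.0856245071133389}
```

View pics/scene0.png

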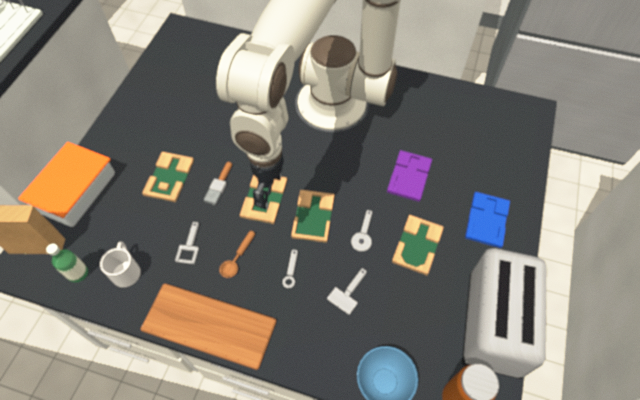

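View pics/side0.png

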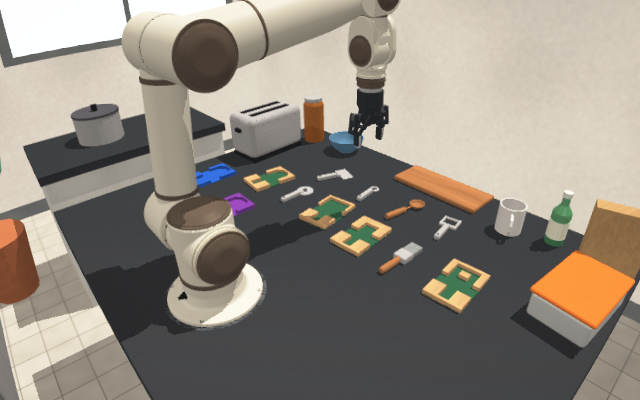

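View pics/wrist0.png

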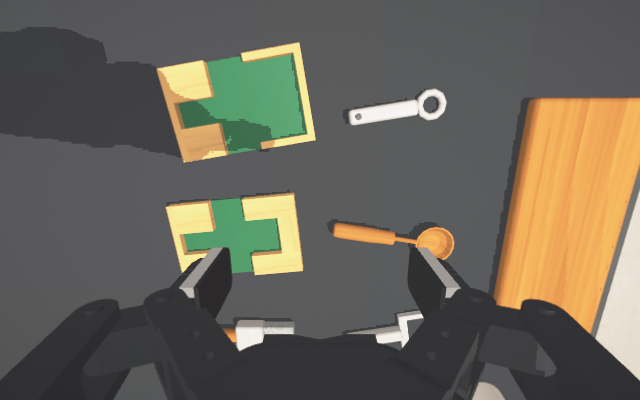

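Scene camera: trays are peeler (168,177), opener (264,198), scraper (314,216) and pizza (418,244). Tools are peeler (188,243), opener (290,268), pizza wheel (363,230) and scraper (348,291). The purple and blue decoys are at (410,175) and (488,218). The wrist picture looks sharp enough for measuring.

```bash
cat > h.py <<'E'
import numpy as np, cv2
from scipy.optimize import minimize
def proj(X,c):
    p=np.asarray(X)@c["R"].T+c["t"]; s=p[:,:2]/p[:,2:]
    s=s*(1+c["k1"]*(s**2).sum(1,keepdims=True))
    return s*(200/np.tan(np.radians(c["fovy"])/2))+[c["cx"],c["cy"]]
def unproj(uv,z,c):
    f=200/np.tan(np.radians(c["fovy"])/2); d=(np.array(uv,float)-[c["cx"],c["cy"]])/f; s=d.copy()
    for _ in range(10): s=d/(1+c["k1"]*(s@s))
    r=c["R"].T@np.r_[s,1]; C=-c["R"].T@c["t"]; return C+r*(z-C[2])/r[2]
def box(x0,x1,w,h,yc=0): return [(x,y+yc,z) for x in(x0,x1) for y in(-w/2,w/2) for z in(0,h)]
def disc(x,r,h): return [(x+r*np.cos(a),r*np.sin(a),z) for a in np.linspace(0,6.28,40) for z in(0,h)]
H=box(-62,18,18,16); N=box(10,30,8,5)
MODEL=dict(pizza=[H,disc(43,30,5)],scraper=[H,N,box(28,70,76,5)],opener=[H,disc(36,18,8)],
 peeler=[H,box(16,68,8,10,24),box(16,68,8,10,-24),box(16,25.5,56,10),box(58.5,68,56,10)],tray=[box(-77,85,106,14)])
HOLE=dict(opener=disc(36,11,8))
S=4
def sil(name,q,c,shape,off):
    m=np.zeros(shape,np.uint8); a=q[2]; Rz=np.array([[np.cos(a),-np.sin(a),0],[np.sin(a),np.cos(a),0],[0,0,1]])
    for P in MODEL[name]:
        uv=(proj(np.array(P)/1000@Rz.T+[q[0],q[1],q[3]],c)-off)*S+S/2
        cv2.fillConvexPoly(m,cv2.convexHull((uv*16).round().astype(np.int32)),255,shift=4)
    return m
def fit(name,img,c,uv,ang,z0=0.,R=75):
    """centre pixel guess uv, yaw guess ang"""
    off=np.maximum(np.array(uv)-R,0).astype(int); cr=img[off[1]:off[1]+2*R,off[0]:off[0]+2*R]
    cr=cv2.resize(cr,None,fx=S,fy=S,interpolation=cv2.INTER_LINEAR); hsv=cv2.cvtColor(cr,cv2.COLOR_BGR2HSV)
    b,s=hsv[...,2],hsv[...,1]
    m=((s>90)&(b>35)) if name=="tray" else ((b>125)&(s<60))
    m=m.astype(np.uint8)*255; n,l,st,_=cv2.connectedComponentsWithStats(m)
    g=((np.array(uv)-off)*S).astype(int); d=[np.min(np.hypot(*(np.argwhere(l==k)[:,::-1]-g).T)) if st[k,4]>300*S else 1e9 for k in range(1,n)]
    m=(l==1+int(np.argmin(d))).astype(np.uint8)*255
    if name=="tray": m=cv2.morphologyEx(m,cv2.MORPH_CLOSE,np.ones((25,25)))
    p=unproj(uv,z0,c); best=None
    def cost(q):
        k=sil(name,[q[0],q[1],q[2],z0],c,m.shape,off); return 1-(k&m).astype(bool).sum()/max(1,(k|m).astype(bool).sum())
    for da in(0,-.2,.2):
        x0=np.array([p[0],p[1],ang+da]); sx=np.vstack([x0]+[x0+np.eye(3)[i]*[.015,.015,.2] for i in range(3)])
        r=minimize(cost,x0,method="Nelder-Mead",options=dict(initial_simplex=sx,xatol=1e-5,fatol=1e-5,maxiter=200))
        if best is None or r.fun<best.fun: best=r
    return best.x,1-best.fun
E
python3 - <<'E'
import plant; print([(k,getattr(plant,k)) for k in dir(plant) if 'reach' in k.lower() or 'tip' in k.lower()])
from h import *; c=plant.camera_info("scene")
for n,uv in dict(peelT=(168,177),openT=(264,198),scrT=(314,216),pizT=(418,244),peel=(188,243),open=(290,268),piz=(363,230),scr=(348,291)).items(): print(n,unproj(uv,.005,c).round(3))
E
```

```text
[('tip_reach', 0.022)]
peelT [ 0.463 -0.404  0.005]
openT [ 0.442 -0.084  0.005]
scrT [0.455 0.085 0.005]
pizT [0.45  0.408 0.005]
peel [ 0.656 -0.242  0.005]
open [0.639 0.073 0.005]
piz [0.455 0.241 0.005]
scr [0.655 0.252 0.005]
```

Request:
apply_moves([
  {"hand":0.2,"translation":[-20,50,0],"turn":0},
  {"hand":0.2,"translation":[-20,50,0],"turn":0},
  {"hand":0.2,"translation":[0,50,0],"turn":0},
  {"hand":0.2,"translation":[0,0,0],"turn":0},
  {"hand":0.2,"translation":[0,0,0],"turn":0},
])

```text
t: 0.65
tool_pos: [0.5125, 0.1439, 0.2529]
tool_rot: [-0.0, 0.706, 0.708, -0.0]
contact_force: [0.7, -0.3, -0.7]
gripper_width: 0.0515
grasp_force: 0.0
```

```bash
python3 - <<'E'
from plant import *
import cv2,pickle
c=camera_info("wrist"); im=capture("wrist"); pickle.dump((c,im),open("v1.pkl","wb")); cv2.imwrite("pics/w1.png",im); print(tip_reach)
E
```

```text
0.022
```

View pics/w1.png

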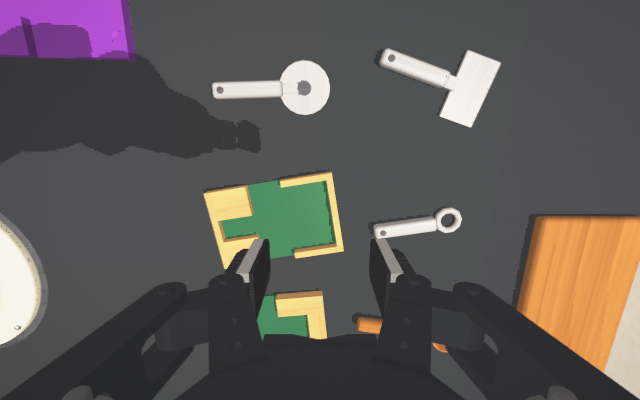

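The wrist view shows the pizza wheel (272,90), scraper (440,85), opener (418,224) and scraper tray (273,218).

```bash
python3 - <<'E'
from h import *; import pickle
c,im=pickle.load(open("v1.pkl","rb"))
im0=cv2.imread("pics/wrist0.png")
c0=dict(c); c0.update(R=np.array([[9.99997950e-01,1.81219547e-03,-9.03091003e-04],[1.98847880e-03,-9.63033319e-01,2.69374966e-01],[-3.81546633e-04,-2.69376209e-01,-9.63034949e-01]]),t=np.array([-0.54989871,-0.03514549,0.37878757]))
for lab,n,i,cc,uv,a in [("pizza","pizza",im,c,(262,90),0),("scraper","scraper",im,c,(430,75),-.4),("opener","opener",im,c,(415,224),.1),("opener v0","opener",im0,c0,(395,110),.1),
  ("scrT","tray",im,c,(273,215),.15),("scrT v0","tray",im0,c0,(240,103),.15),("openT v0","tray",im0,c0,(237,237),.05)]:
    q,s=fit(n,i,cc,uv,a,R=100 if n=="tray" else 75); print(lab,q.round(4),round(s,3))
E
```

```text
pizza [0.4513 0.2446 0.0358] 0.954
scraper [ 0.6411  0.2602 -0.3198] 0.93
opener [0.6463 0.077  0.1845] 0.626
opener v0 [0.6453 0.0786 0.1564] 0.849
scrT [0.4446 0.0802 0.1571] 0.543
scrT v0 [0.4441 0.0777 0.1991] 0.581
openT v0 [ 0.4178 -0.1146  0.9239] 0.369
```

Request:
apply_moves([
  {"hand":0.2,"translation":[-10,50,0],"turn":0},
  {"hand":0.2,"translation":[-10,50,0],"turn":0},
  {"hand":0.2,"translation":[-10,40,0],"turn":0},
  {"hand":0.2,"translation":[0,0,0],"turn":0},
  {"hand":0.2,"translation":[0,0,0],"turn":0},
])

```text
t: 1.2
tool_pos: [0.4835, 0.2804, 0.253]
tool_rot: [0.0, 0.707, 0.707, -0.0]
contact_force: [0.5, -1.1, -0.4]
gripper_width: 0.0512
grasp_force: 0.0
```

```bash
python3 - <<'E'
from plant import *
import cv2,pickle
c=camera_info("wrist"); im=capture("wrist"); pickle.dump((c,im),open("v2.pkl","wb")); cv2.imwrite("pics/w2.png",im)
E
```

```text
(no output)
```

View pics/w2.png

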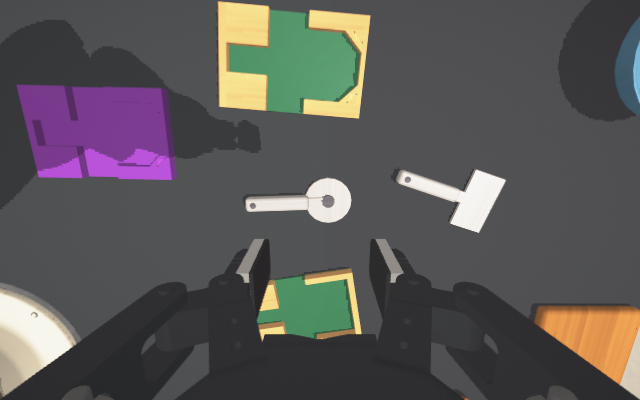

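The pizza tray (290,62), pizza wheel (305,200) and scraper (455,200) are all clear. My tray mask is weak, so I'll fix it.

```bash
python3 - <<'E'
s=open("h.py").read()
s=s.replace('''m=((s>90)&(b>35))''','''m=((s>75)&(b>40))''').replace('''    m=m.astype(np.uint8)*255; n,l''','''    m=m.astype(np.uint8)*255
    if name=="tray": m=cv2.morphologyEx(m,cv2.MORPH_CLOSE,np.ones((25,25)))
    n,l''').replace('''    if name=="tray": m=cv2.morphologyEx(m,cv2.MORPH_CLOSE,np.ones((25,25)))
    p=''','''    if name!="peeler": cv2.drawContours(m,cv2.findContours(m,cv2.RETR_EXTERNAL,cv2.CHAIN_APPROX_NONE)[0],-1,255,-1)
    p=''').replace("return best.x,1-best.fun",'''k=sil(name,[*best.x,z0],c,m.shape,off); o=cr.copy()
    for mm,col in((m,(0,0,255)),(k,(255,0,255))): cv2.drawContours(o,cv2.findContours(mm,cv2.RETR_LIST,cv2.CHAIN_APPROX_NONE)[0],-1,col,3)
    OV.append(cv2.resize(o,(200,200)))
    return best.x,1-best.fun
OV=[]
def overlay(fn,cols=4):
    L=OV+[np.zeros((200,200,3),np.uint8)]*(-len(OV)%cols); cv2.imwrite(fn,np.vstack([np.hstack(L[i:i+cols]) for i in range(0,len(L),cols)]))''')
open("h.py","w").write(s)
E
cat > f1.py <<'E'
import h; from h import *; import pickle
c,im=pickle.load(open("v1.pkl","rb")); c2,im2=pickle.load(open("v2.pkl","rb"))
im0=cv2.imread("pics/wrist0.png")
c0=dict(c); c0.update(R=np.array([[9.99997950e-01,1.81219547e-03,-9.03091003e-04],[1.98847880e-03,-9.63033319e-01,2.69374966e-01],[-3.81546633e-04,-2.69376209e-01,-9.63034949e-01]]),t=np.array([-0.54989871,-0.03514549,0.37878757]))
for lab,n,i,cc,uv,a in [("pizza2","pizza",im2,c2,(295,200),0),("scraper2","scraper",im2,c2,(430,190),-.4),("opener","opener",im,c,(415,224),.1),("opener v0","opener",im0,c0,(395,110),.1),
  ("scrT","tray",im,c,(273,215),.15),("scrT v0","tray",im0,c0,(240,103),.15),("openT v0","tray",im0,c0,(237,235),.05),("pizT","tray",im2,c2,(294,60),-.1)]:
    q,s=fit(n,i,cc,uv,a,R=100 if n=="tray" else 75); print(lab,q.round(4),round(s,3))
overlay("pics/ov1.png")
E
python3 f1.py
```

```text
pizza2 [0.4517 0.2438 0.0522] 0.937
scraper2 [ 0.6414  0.2604 -0.32  ] 0.951
opener [0.6463 0.077  0.1844] 0.693
opener v0 [0.6453 0.0786 0.1564] 0.951
scrT [0.4517 0.0817 0.1639] 0.91
scrT v0 [0.4515 0.0824 0.1663] 0.981
openT v0 [ 0.4369 -0.0848  0.0957] 0.869
pizT [ 0.4479  0.4085 -0.0782] 0.974
```

View pics/ov1.png

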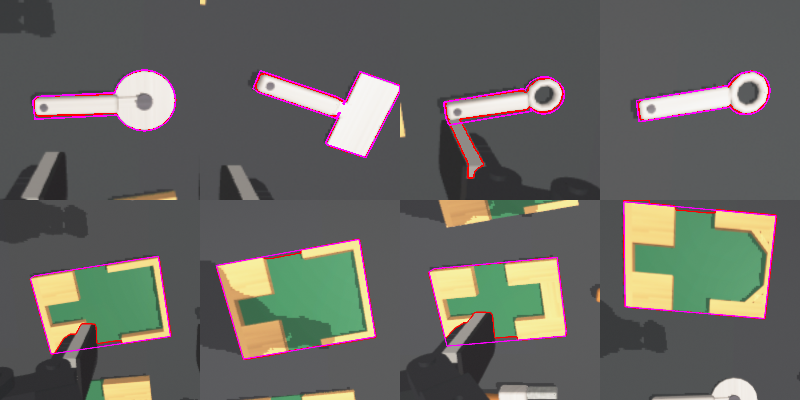

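Request:
apply_moves([
  {"hand":0.2,"translation":[-8,-10,0],"turn":0.147},
  {"hand":0.2,"translation":[-8,-10,-10],"turn":0.147},
  {"hand":0.2,"translation":[-8,-10,-10],"turn":0.147},
  {"hand":0.2,"translation":[-8,-6,-15],"turn":0.147},
  {"hand":0.2,"translation":[0,0,-15],"turn":0.147},
  {"hand":0.2,"translation":[0,0,-15],"turn":0.147},
  {"hand":0.2,"translation":[0,0,-15],"turn":0.147},
  {"hand":0.2,"translation":[0,0,-15],"turn":0.147},
  {"hand":0.2,"translation":[0,0,-15],"turn":0.147},
  {"hand":0.2,"translation":[0,0,-15],"turn":0.147},
  {"hand":0.2,"translation":[0,0,-15],"turn":0.145},
  {"hand":0.2,"translation":[0,0,0],"turn":0},
  {"hand":0.2,"translation":[0,0,0],"turn":0},
], newtons=60)

```text
t: 2.55
tool_pos: [0.4517, 0.2437, 0.1137]
tool_rot: [0.0, -0.019, 1.0, -0.0]
contact_force: [-0.4, 0.6, 0.2]
gripper_width: 0.0514
grasp_force: 0.0
```

```bash
cat > st.py <<'E'
from plant import *; import numpy as np
from scipy.spatial.transform import Rotation as Ro
s=read_state(); y=Ro.from_quat(s["tool_rot"],scalar_first=True).as_matrix()[:,1]
print("t",s["t"],"pos",s["tool_pos"].round(4),"yaw(of handle)",round(float(np.arctan2(y[1],y[0])-np.pi/2),4),"j",s["joints"].round(2),"F",s["contact_force"].round(1),"w",round(s["gripper_width"],4),"g",round(s["grasp_force"],1))
E
python3 st.py
```

```text
t 2.55 pos [0.4517 0.2437 0.1137] yaw(of handle) 0.0379 j [ 0.49 -0.01 -0.19  1.39 -0.    0.46] F [-0.4  0.6  0.2] w 0.0514 g 0.0
```

Request:
apply_moves([
  {"hand":0.2,"translation":[0,0,-30],"turn":0.007},
  {"hand":0.2,"translation":[0,0,-30],"turn":0},
  {"hand":0.2,"translation":[0,0,-20],"turn":0},
  {"hand":0.2,"translation":[0,0,-8],"turn":0},
  {"hand":0.2,"translation":[0,0,0],"turn":0},
  {"hand":-1,"translation":[0,0,0],"turn":0},
  {"hand":-1,"translation":[0,0,0],"turn":0},
  {"hand":-1,"translation":[0,0,0],"turn":0},
  {"hand":-1,"translation":[0,0,0],"turn":0},
  {"hand":-1,"translation":[0,0,0],"turn":0},
], newtons=60)

```text
t: 3.55
tool_pos: [0.4522, 0.2453, 0.027]
tool_rot: [0.001, -0.025, 1.0, 0.001]
contact_force: [-0.6, -1.4, 6.0]
gripper_width: 0.016
grasp_force: 59.9
```

```bash
python3 st.py
```

```text
t 3.55 pos [0.4522 0.2453 0.027 ] yaw(of handle) 0.0508 j [ 0.5   0.03 -0.32  1.21 -0.    0.45] F [-0.6 -1.4  6. ] w 0.016 g 59.9
```

Request:
apply_moves([
  {"hand":-1,"translation":[0,0,30],"turn":0},
  {"hand":-1,"translation":[0,0,40],"turn":0},
  {"hand":-1,"translation":[-1,40,0],"turn":-0.04},
  {"hand":-1,"translation":[-1,45,0],"turn":-0.04},
  {"hand":-1,"translation":[-1,45,0],"turn":-0.04},
  {"hand":-1,"translation":[-1,35,0],"turn":-0.005},
  {"hand":-1,"translation":[0,0,0],"turn":0},
  {"hand":-1,"translation":[0,0,0],"turn":0},
])

```text
t: 4.35
tool_pos: [0.4469, 0.4105, 0.0952]
tool_rot: [-0.0, 0.036, 0.999, -0.0]
contact_force: [0.3, -0.4, -0.6]
gripper_width: 0.0163
grasp_force: 59.2
```

```bash
python3 st.py; python3 - <<'E'
from plant import *
import cv2
cv2.imwrite("pics/w3.png",capture("wrist"))
E
```

```text
t 4.35 pos [0.4469 0.4105 0.0952] yaw(of handle) -0.0724 j [ 0.74  0.22  0.02  1.37 -0.    0.82] F [ 0.3 -0.4 -0.6] w 0.0163 g 59.2
```

View pics/w3.png

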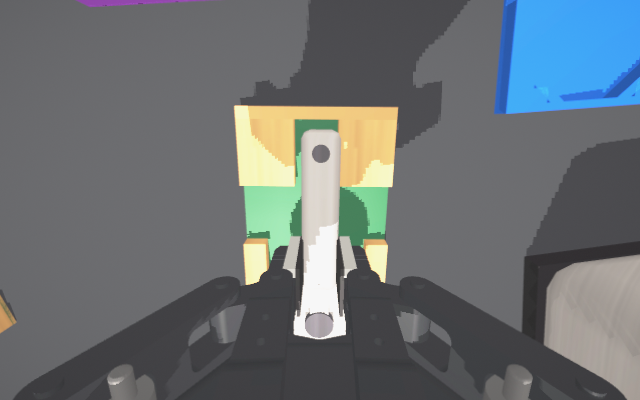

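Request:
apply_moves([
  {"hand":-1,"translation":[1,-2,-30],"turn":-0.005},
  {"hand":-1,"translation":[0,0,-20],"turn":0},
  {"hand":-1,"translation":[0,0,-10],"turn":0},
  {"hand":-1,"translation":[0,0,-4],"turn":0},
  {"hand":-1,"translation":[0,0,0],"turn":0},
  {"hand":-1,"translation":[0,0,0],"turn":0},
])

```text
t: 5.0
tool_pos: [0.4488, 0.4081, 0.0326]
tool_rot: [0.001, 0.04, 0.999, 0.001]
contact_force: [0.9, -0.1, -1.5]
gripper_width: 0.0164
grasp_force: 59.2
```

```bash
python3 st.py
```

```text
t 5.0 pos [0.4488 0.4081 0.0326] yaw(of handle) -0.0791 j [ 0.74  0.24 -0.07  1.25 -0.    0.82] F [ 0.9 -0.1 -1.5] w 0.0164 g 59.2
```

Request:
apply_moves([
  {"hand":-1,"translation":[0,0,-2],"turn":0},
  {"hand":0.2,"translation":[0,0,0],"turn":0},
  {"hand":0.2,"translation":[0,0,0],"turn":0},
  {"hand":0.2,"translation":[0,0,0],"turn":0},
  {"hand":0.2,"translation":[0,0,40],"turn":0},
  {"hand":0.2,"translation":[0,0,40],"turn":0},
  {"hand":0.2,"translation":[32,-25,0],"turn":-0.06},
  {"hand":0.2,"translation":[35,-27,0],"turn":-0.06},
  {"hand":0.2,"translation":[35,-27,0],"turn":-0.06},
  {"hand":0.2,"translation":[35,-27,0],"turn":-0.06},
  {"hand":0.2,"translation":[30,-23,0],"turn":0},
  {"hand":0.2,"translation":[25,-19,0],"turn":0},
  {"hand":0.2,"translation":[0,0,0],"turn":0},
  {"hand":0.2,"translation":[0,0,0],"turn":0},
])

```text
t: 6.4
tool_pos: [0.6405, 0.2594, 0.109]
tool_rot: [-0.0, 0.159, 0.987, -0.0]
contact_force: [-0.2, -0.7, -0.0]
gripper_width: 0.0513
grasp_force: 0.0
```

```bash
python3 st.py; python3 - <<'E'
from plant import *
import cv2
s=capture("scene")[110:350,130:470]; cv2.imwrite("pics/s1.png",cv2.resize(s,None,fx=2.2,fy=2.2,interpolation=2))
E
```

```text
t 6.4 pos [0.6405 0.2594 0.109 ] yaw(of handle) -0.3201 j [0.38 0.42 0.3  1.45 0.   0.7 ] F [-0.2 -0.7 -0. ] w 0.0513 g 0.0
```

View pics/s1.png

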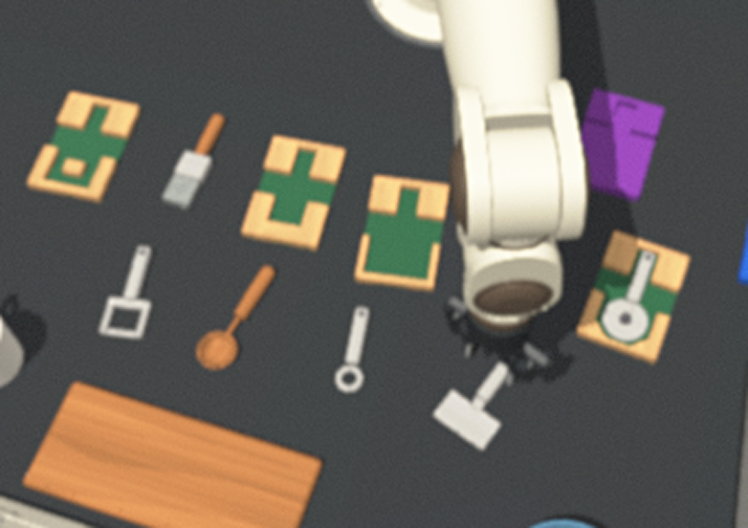

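The pizza wheel sits in its tray (635,295 in the crop). Next is the scraper.

Request:
apply_moves([
  {"hand":0.2,"translation":[0.7,1,-30],"turn":0},
  {"hand":0.2,"translation":[0,0,-30],"turn":0},
  {"hand":0.2,"translation":[0,0,-15],"turn":0},
  {"hand":0.2,"translation":[0,0,-7],"turn":0},
  {"hand":0.2,"translation":[0,0,0],"turn":0},
  {"hand":-1,"translation":[0,0,0],"turn":0},
  {"hand":-1,"translation":[0,0,0],"turn":0},
  {"hand":-1,"translation":[0,0,0],"turn":0},
  {"hand":-1,"translation":[0,0,0],"turn":0},
  {"hand":-1,"translation":[0,0,0],"turn":0},
])

```text
t: 7.45
tool_pos: [0.6417, 0.2612, 0.0292]
tool_rot: [0.001, 0.159, 0.987, 0.001]
contact_force: [-1.4, -0.1, 5.9]
gripper_width: 0.0159
grasp_force: 60.0
```

```bash
python3 st.py
```

```text
t 7.45 pos [0.6417 0.2612 0.0292] yaw(of handle) -0.3189 j [0.39 0.45 0.18 1.3  0.   0.71] F [-1.4 -0.1  5.9] w 0.0159 g 60.0
```

Request:
apply_moves([
  {"hand":-1,"translation":[0,0,30],"turn":0},
  {"hand":-1,"translation":[0,0,40],"turn":0},
  {"hand":-1,"translation":[-30,-28,0],"turn":0.1},
  {"hand":-1,"translation":[-32,-30,0],"turn":0.1},
  {"hand":-1,"translation":[-32,-30,0],"turn":0.1},
  {"hand":-1,"translation":[-32,-30,0],"turn":0.1},
  {"hand":-1,"translation":[-32,-30,0],"turn":0.085},
  {"hand":-1,"translation":[-32,-31,0],"turn":0},
  {"hand":-1,"translation":[0,0,0],"turn":0},
  {"hand":-1,"translation":[0,0,0],"turn":0},
])

```text
t: 8.45
tool_pos: [0.4509, 0.0814, 0.0981]
tool_rot: [0.001, -0.082, 0.997, 0.0]
contact_force: [1.1, 0.0, -2.0]
gripper_width: 0.0159
grasp_force: 59.2
```

```bash
python3 st.py
```

```text
t 8.45 pos [0.4509 0.0814 0.0981] yaw(of handle) 0.1647 j [ 0.18 -0.14 -0.34  1.36  0.    0.01] F [ 1.1  0.  -2. ] w 0.0159 g 59.2
```

Request:
apply_moves([
  {"hand":-1,"translation":[0.6,1,-30],"turn":0},
  {"hand":-1,"translation":[0,0,-20],"turn":0},
  {"hand":-1,"translation":[0,0,-10],"turn":0},
  {"hand":-1,"translation":[0,0,-5],"turn":0},
  {"hand":-1,"translation":[0,0,0],"turn":0},
  {"hand":-1,"translation":[0,0,0],"turn":0},
])

```text
t: 9.05
tool_pos: [0.4523, 0.0832, 0.033]
tool_rot: [0.001, -0.083, 0.997, 0.0]
contact_force: [0.6, -1.4, -2.0]
gripper_width: 0.0161
grasp_force: 59.3
```

```bash
python3 st.py
```

```text
t 9.05 pos [0.4523 0.0832 0.033 ] yaw(of handle) 0.1665 j [ 0.18 -0.1  -0.44  1.23  0.    0.02] F [ 0.6 -1.4 -2. ] w 0.0161 g 59.3
```

Request:
apply_moves([
  {"hand":-1,"translation":[0,0,-1],"turn":0},
  {"hand":0.2,"translation":[0,0,0],"turn":0},
  {"hand":0.2,"translation":[0,0,0],"turn":0},
  {"hand":0.2,"translation":[0,0,0],"turn":0},
  {"hand":0.2,"translation":[0,0,40],"turn":0},
  {"hand":0.2,"translation":[0,0,40],"turn":0},
  {"hand":0.2,"translation":[40,-1,0],"turn":-0.01},
  {"hand":0.2,"translation":[40,-1,0],"turn":0},
  {"hand":0.2,"translation":[40,-1,0],"turn":0},
  {"hand":0.2,"translation":[40,-1,0],"turn":0},
  {"hand":0.2,"translation":[33,0,0],"turn":0},
  {"hand":0.2,"translation":[0,0,0],"turn":0},
  {"hand":0.2,"translation":[0,0,0],"turn":0},
])

```text
t: 10.35
tool_pos: [0.6445, 0.0788, 0.1103]
tool_rot: [-0.001, -0.078, 0.997, -0.0]
contact_force: [-0.2, 0.1, 0.3]
gripper_width: 0.0513
grasp_force: 0.0
```

```bash
python3 st.py; python3 - <<'E'
from plant import *
import cv2
s=capture("scene")[110:350,130:470]; cv2.imwrite("pics/s2.png",cv2.resize(s,None,fx=2.2,fy=2.2,interpolation=2))
E
```

```text
t 10.35 pos [0.6445 0.0788 0.1103] yaw(of handle) 0.1559 j [ 0.12  0.32  0.17  1.42  0.   -0.03] F [-0.2  0.1  0.3] w 0.0513 g 0.0
```

View pics/s2.png

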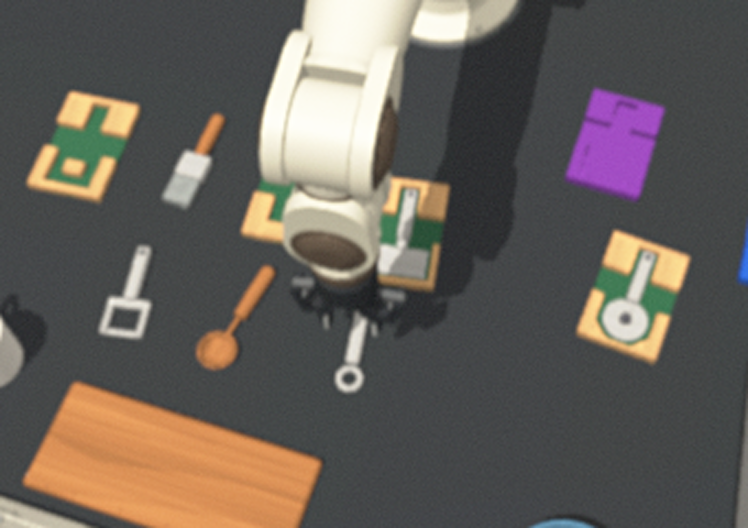

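The scraper lies in its tray (410,235). Next is the opener.

Request:
apply_moves([
  {"hand":0.2,"translation":[0.8,0,-30],"turn":0},
  {"hand":0.2,"translation":[0,0,-30],"turn":0},
  {"hand":0.2,"translation":[0,0,-15],"turn":0},
  {"hand":0.2,"translation":[0,0,-8],"turn":0},
  {"hand":0.2,"translation":[0,0,0],"turn":0},
  {"hand":-1,"translation":[0,0,0],"turn":0},
  {"hand":-1,"translation":[0,0,0],"turn":0},
  {"hand":-1,"translation":[0,0,0],"turn":0},
  {"hand":-1,"translation":[0,0,0],"turn":0},
  {"hand":-1,"translation":[0,0,0],"turn":0},
])

```text
t: 11.4
tool_pos: [0.6463, 0.079, 0.0301]
tool_rot: [0.001, -0.078, 0.997, 0.0]
contact_force: [-0.8, -1.2, 6.5]
gripper_width: 0.016
grasp_force: 59.4
```

```bash
python3 st.py
```

```text
t 11.4 pos [0.6463 0.079  0.0301] yaw(of handle) 0.1561 j [ 0.12  0.35  0.05  1.27 -0.   -0.03] F [-0.8 -1.2  6.5] w 0.016 g 59.4
```

Request:
apply_moves([
  {"hand":-1,"translation":[0,0,30],"turn":0},
  {"hand":-1,"translation":[0,0,50],"turn":0},
  {"hand":-1,"translation":[-30,-23,0],"turn":-0.02},
  {"hand":-1,"translation":[-36,-28,0],"turn":-0.02},
  {"hand":-1,"translation":[-36,-28,0],"turn":-0.02},
  {"hand":-1,"translation":[-36,-28,0],"turn":0},
  {"hand":-1,"translation":[-36,-28,0],"turn":0},
  {"hand":-1,"translation":[-34,-28,0],"turn":0},
  {"hand":-1,"translation":[0,0,0],"turn":0},
  {"hand":-1,"translation":[0,0,0],"turn":0},
])

```text
t: 12.4
tool_pos: [0.4374, -0.0847, 0.1091]
tool_rot: [0.001, -0.047, 0.999, -0.0]
contact_force: [0.4, 1.0, -1.2]
gripper_width: 0.0159
grasp_force: 59.1
```

```bash
python3 st.py;  python3 - <<'E'
from plant import *
import cv2
cv2.imwrite("pics/w4.png",capture("wrist"))
E
```

```text
t 12.4 pos [ 0.4374 -0.0847  0.1091] yaw(of handle) 0.0943 j [-0.19 -0.17 -0.35  1.39  0.   -0.29] F [ 0.4  1.  -1.2] w 0.0159 g 59.1
```

View pics/w4.png

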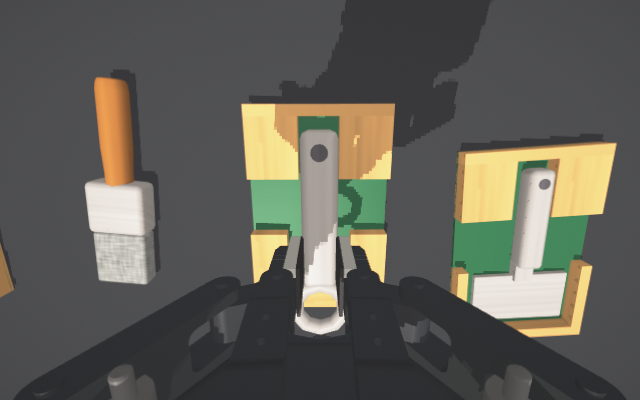

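The opener is centred over its tray (slot at 318,120), and the scraper is flat in its own tray (520,240).

Request:
apply_moves([
  {"hand":-1,"translation":[0,0,-30],"turn":0},
  {"hand":-1,"translation":[0,0,-25],"turn":0},
  {"hand":-1,"translation":[0,0,-15],"turn":0},
  {"hand":-1,"translation":[0,0,-5],"turn":0},
  {"hand":-1,"translation":[0,0,0],"turn":0},
  {"hand":-1,"translation":[0,0,0],"turn":0},
])

```text
t: 13.05
tool_pos: [0.4382, -0.0836, 0.0337]
tool_rot: [0.0, -0.049, 0.999, -0.0]
contact_force: [-0.1, 0.7, -1.8]
gripper_width: 0.0156
grasp_force: 59.1
```

```bash
python3 st.py
```

```text
t 13.05 pos [ 0.4382 -0.0836  0.0337] yaw(of handle) 0.0973 j [-0.19 -0.13 -0.47  1.24  0.   -0.29] F [-0.1  0.7 -1.8] w 0.0156 g 59.1
```

Request:
apply_moves([
  {"hand":-1,"translation":[0,0,-1],"turn":0},
  {"hand":0.2,"translation":[0,0,0],"turn":0},
  {"hand":0.2,"translation":[0,0,0],"turn":0},
  {"hand":0.2,"translation":[0,0,0],"turn":0},
  {"hand":0.2,"translation":[0,0,40],"turn":0},
  {"hand":0.2,"translation":[0,0,40],"turn":0},
  {"hand":0.2,"translation":[10,-10,15],"turn":0.147},
  {"hand":0.2,"translation":[10,-10,15],"turn":0.147},
  {"hand":0.2,"translation":[10,-10,15],"turn":0.147},
  {"hand":0.2,"translation":[10,-10,15],"turn":0.147},
  {"hand":0.2,"translation":[10,-10,15],"turn":0.147},
  {"hand":0.2,"translation":[10,-10,15],"turn":0.147},
  {"hand":0.2,"translation":[10,-10,15],"turn":0.147},
  {"hand":0.2,"translation":[10,-10,15],"turn":0.147},
  {"hand":0.2,"translation":[10,-10,15],"turn":0.147},
  {"hand":0.2,"translation":[0,0,5],"turn":0.147},
  {"hand":0.2,"translation":[0,0,0],"turn":0},
  {"hand":0.2,"translation":[0,0,0],"turn":0},
])

```text
t: 14.85
tool_pos: [0.5273, -0.174, 0.2519]
tool_rot: [-0.0, -0.704, 0.71, 0.0]
contact_force: [0.5, 0.0, -0.4]
gripper_width: 0.0514
grasp_force: 0.0
```

```bash
python3 st.py; python3 - <<'E'
from plant import *
import cv2,pickle
c=camera_info("wrist"); im=capture("wrist"); pickle.dump((c,im),open("v5.pkl","wb")); cv2.imwrite("pics/w5.png",im)
E
```

```text
t 14.85 pos [ 0.5273 -0.174   0.2519] yaw(of handle) 1.5618 j [-0.32  0.1   0.19  1.66  0.   -1.88] F [ 0.5  0.  -0.4] w 0.0514 g 0.0
```

View pics/w5.png

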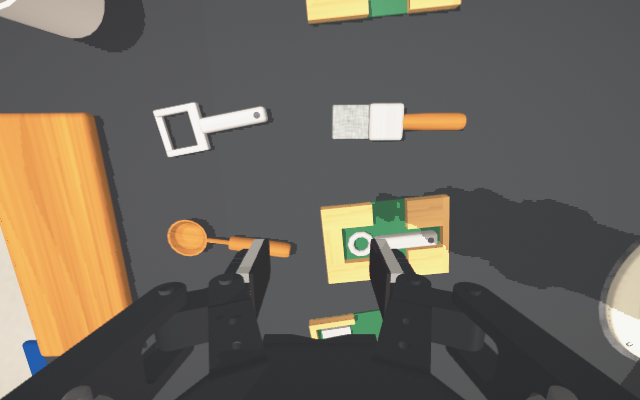

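The peeler (210,128) is in view, the opener is seated in its tray (390,240), and the peeler tray is cut off at the top. I'll shift -y for the tray.

Request:
apply_moves([
  {"hand":0.2,"translation":[0,-40,0],"turn":0},
  {"hand":0.2,"translation":[0,-50,0],"turn":0},
  {"hand":0.2,"translation":[0,0,0],"turn":0},
  {"hand":0.2,"translation":[0,0,0],"turn":0},
])

```text
t: 15.3
tool_pos: [0.5268, -0.2648, 0.2515]
tool_rot: [-0.0, -0.704, 0.71, 0.001]
contact_force: [-0.7, -0.6, 0.1]
gripper_width: 0.0513
grasp_force: 0.0
```

```bash
python3 st.py; python3 - <<'E'
from plant import *
import cv2,pickle; from h import *
c5,im5=pickle.load(open("v5.pkl","rb"))
c=camera_info("wrist"); im=capture("wrist"); cv2.imwrite("pics/w6.png",im)
p=np.array([[.463,-.404,.01],[.645,-.243,.005]]); uv=proj(p,c); print(uv)
print(fit("peeler",im5,c5,(225,125),-.1))
print(fit("peeler",im,c,tuple(uv[1].astype(int)),-.1))
print(fit("tray",im,c,tuple(uv[0].astype(int)),0.,R=100))
overlay("pics/ov2.png")
E
```

```text
t 15.3 pos [ 0.5268 -0.2648  0.2515] yaw(of handle) 1.5619 j [-0.47  0.18  0.28  1.67  0.   -2.03] F [-0.7 -0.6  0.1] w 0.0513 g 0.0
[[375.87105949  49.17240417]
 [226.4632047  190.44972782]]
(array([ 0.65231897, -0.23548152,  0.17845991]), np.float64(0.9152586554183748))
(array([ 0.65298313, -0.23485083,  0.18663328]), np.float64(0.8759288569359123))
(array([ 0.45897486, -0.4016992 ,  0.08178159]), np.float64(0.9859910907718897))
```

View pics/ov2.png

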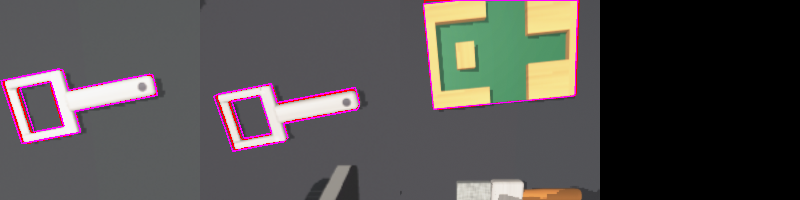

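Request:
apply_moves([
  {"hand":0.2,"translation":[14,3,-10],"turn":-0.138},
  {"hand":0.2,"translation":[14,3,-15],"turn":-0.138},
  {"hand":0.2,"translation":[14,3,-15],"turn":-0.138},
  {"hand":0.2,"translation":[14,3,-15],"turn":-0.138},
  {"hand":0.2,"translation":[14,3,-15],"turn":-0.138},
  {"hand":0.2,"translation":[14,3,-15],"turn":-0.138},
  {"hand":0.2,"translation":[14,3,-15],"turn":-0.138},
  {"hand":0.2,"translation":[14,3,-15],"turn":-0.138},
  {"hand":0.2,"translation":[14,3,-15],"turn":-0.138},
  {"hand":0.2,"translation":[0,2.5,-10],"turn":-0.139},
  {"hand":0.2,"translation":[0,0,0],"turn":0},
  {"hand":0.2,"translation":[0,0,0],"turn":0},
])

```text
t: 16.55
tool_pos: [0.6533, -0.2335, 0.1128]
tool_rot: [-0.0, -0.095, 0.995, 0.0]
contact_force: [0.5, -0.1, 0.7]
gripper_width: 0.0514
grasp_force: 0.0
```

```bash
python3 st.py
```

```text
t 16.55 pos [ 0.6533 -0.2335  0.1128] yaw(of handle) 0.1899 j [-0.34  0.43  0.32  1.46  0.   -0.53] F [ 0.5 -0.1  0.7] w 0.0514 g 0.0
```

Now to the peeler grasp: dx -0.7, dy -1.5, dz -84, turn -0.01. After gripping, I lift and carry it to the tray: dx -194, dy -166, turn -0.1.

Request:
apply_moves([
  {"hand":0.2,"translation":[-0.7,-1.5,-30],"turn":-0.008},
  {"hand":0.2,"translation":[0,0,-30],"turn":0},
  {"hand":0.2,"translation":[0,0,-16],"turn":0},
  {"hand":0.2,"translation":[0,0,-8],"turn":0},
  {"hand":0.2,"translation":[0,0,0],"turn":0},
  {"hand":-1,"translation":[0,0,0],"turn":0},
  {"hand":-1,"translation":[0,0,0],"turn":0},
  {"hand":-1,"translation":[0,0,0],"turn":0},
  {"hand":-1,"translation":[0,0,0],"turn":0},
  {"hand":-1,"translation":[0,0,0],"turn":0},
])

```text
t: 17.55
tool_pos: [0.6535, -0.2364, 0.0302]
tool_rot: [0.001, -0.089, 0.996, -0.001]
contact_force: [-0.4, 0.5, 5.4]
gripper_width: 0.0163
grasp_force: 59.9
```

```bash
python3 st.py
```

```text
t 17.55 pos [ 0.6535 -0.2364  0.0302] yaw(of handle) 0.1774 j [-0.35  0.45  0.19  1.3   0.   -0.52] F [-0.4  0.5  5.4] w 0.0163 g 59.9
```

Request:
apply_moves([
  {"hand":-1,"translation":[0,0,30],"turn":0},
  {"hand":-1,"translation":[0,0,50],"turn":0},
  {"hand":-1,"translation":[-30,-26,0],"turn":-0.02},
  {"hand":-1,"translation":[-33,-28,0],"turn":-0.02},
  {"hand":-1,"translation":[-33,-28,0],"turn":-0.02},
  {"hand":-1,"translation":[-33,-28,0],"turn":-0.02},
  {"hand":-1,"translation":[-33,-28,0],"turn":-0.02},
  {"hand":-1,"translation":[-32,-28,0],"turn":0},
  {"hand":-1,"translation":[0,0,0],"turn":0},
  {"hand":-1,"translation":[0,0,0],"turn":0},
])

```text
t: 18.55
tool_pos: [0.4581, -0.4028, 0.1088]
tool_rot: [0.0, -0.038, 0.999, -0.0]
contact_force: [0.2, 0.0, -0.5]
gripper_width: 0.0159
grasp_force: 59.0
```

```bash
python3 st.py;  python3 - <<'E'
from plant import *
import cv2
cv2.imwrite("pics/w7.png",capture("wrist"))
E
```

```text
t 18.55 pos [ 0.4581 -0.4028  0.1088] yaw(of handle) 0.0753 j [-0.72  0.22  0.05  1.4   0.   -0.8 ] F [ 0.2  0.  -0.5] w 0.0159 g 59.0
```

View pics/w7.png

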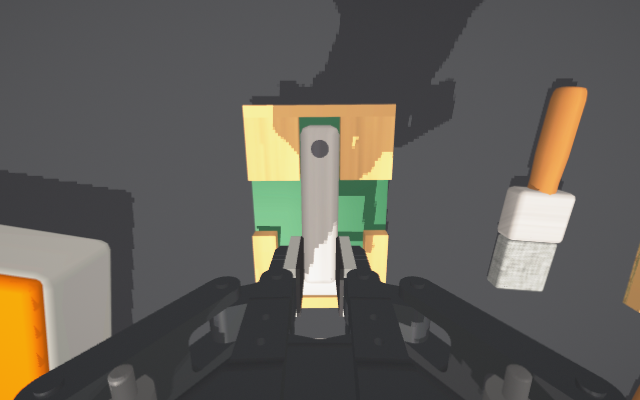

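The peeler is centred on its slot (320,120).

Request:
apply_moves([
  {"hand":-1,"translation":[1,1,-30],"turn":0.005},
  {"hand":-1,"translation":[0,0,-25],"turn":0},
  {"hand":-1,"translation":[0,0,-15],"turn":0},
  {"hand":-1,"translation":[0,0,-5],"turn":0},
  {"hand":-1,"translation":[0,0,0],"turn":0},
  {"hand":-1,"translation":[0,0,0],"turn":0},
])

```text
t: 19.2
tool_pos: [0.4605, -0.4009, 0.0339]
tool_rot: [0.0, -0.042, 0.999, -0.0]
contact_force: [-0.6, 0.5, -1.4]
gripper_width: 0.0161
grasp_force: 59.0
```

```bash
python3 st.py
```

```text
t 19.2 pos [ 0.4605 -0.4009  0.0339] yaw(of handle) 0.0832 j [-0.72  0.25 -0.06  1.26  0.   -0.8 ] F [-0.6  0.5 -1.4] w 0.0161 g 59.0
```

Release, lift, and back off to (0.5, -0.25), clear of the scene camera's view of the trays.

Request:
apply_moves([
  {"hand":-1,"translation":[0,0,-1],"turn":0},
  {"hand":0.2,"translation":[0,0,0],"turn":0},
  {"hand":0.2,"translation":[0,0,0],"turn":0},
  {"hand":0.2,"translation":[0,0,0],"turn":0},
  {"hand":0.2,"translation":[0,0,40],"turn":0},
  {"hand":0.2,"translation":[0,0,50],"turn":0},
  {"hand":0.2,"translation":[0,0,50],"turn":0},
  {"hand":0.2,"translation":[0,0,50],"turn":0},
  {"hand":0.2,"translation":[0,40,20],"turn":0},
  {"hand":0.2,"translation":[0,50,0],"turn":0},
  {"hand":0.2,"translation":[0,50,0],"turn":0},
  {"hand":0.2,"translation":[0,50,0],"turn":0},
  {"hand":0.2,"translation":[0,50,0],"turn":0},
  {"hand":0.2,"translation":[0,0,0],"turn":0},
  {"hand":0.2,"translation":[0,0,0],"turn":0},
])

```text
t: 20.7
tool_pos: [0.4598, -0.1603, 0.2427]
tool_rot: [0.0, -0.042, 0.999, -0.0]
contact_force: [0.1, 0.8, -1.2]
gripper_width: 0.0513
grasp_force: 0.0
```

```bash
python3 st.py; python3 - <<'E'
from plant import *
import cv2
a=capture("scene")[130:310,130:460]; b=capture("side")[150:330,230:560]
a=cv2.resize(a,(550,300),interpolation=2); b=cv2.resize(b,(550,300),interpolation=2)
cv2.imwrite("pics/fin.png",cv2.vconcat([a,b]))
E
```

```text
t 20.7 pos [ 0.4598 -0.1603  0.2427] yaw(of handle) 0.0846 j [-0.34 -0.07 -0.    1.64 -0.   -0.42] F [ 0.1  0.8 -1.2] w 0.0513 g 0.0
```

View pics/fin.png

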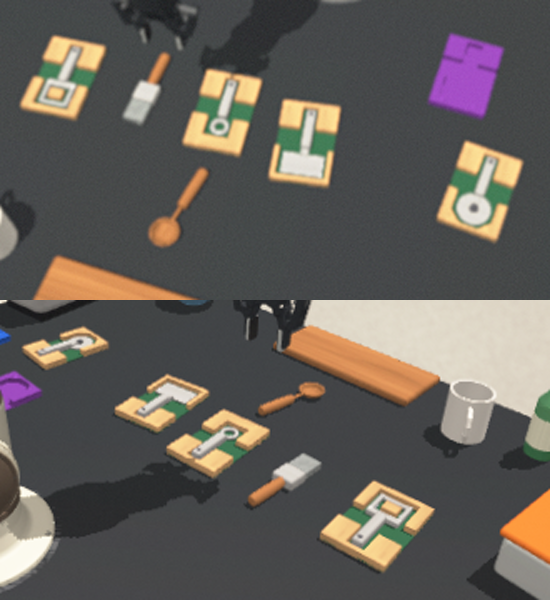

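Both views show all four utensils seated, with the island in the peeler's window at (60,92). The spoon and brush haven't moved.

```bash
python3 -c "
from plant import *
print(sign_off())"
```

```text
the job is handed in; nothing more can be done
None
```

All four utensils are in their matching trays, seated and looking flat in the final camera views; the wooden spoon and pastry brush were left where they lay, and I handed the job in at about 21 s of the 93 s allowed.

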